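# Brush out a leaning tester barrel

### The arm

A 6-joint arm with a two-finger parallel gripper is mounted at the origin on the work surface. World frame = base frame: x ahead of the robot, y to its left, z up, the work surface at z = 0. Lengths are in m, angles in degrees, forces in N, time in s.
With the tool pointing down it reaches from about 0.3 to 0.75 m from the base axis. Payload 8.5 kg.
Tool frame: the origin (TCP) lies between the finger pads; the fingertips stand 14 mm ahead of it and the grasp point (between the pads) lies 5 mm behind it; z points along the fingers, y is the direction in which the jaws open and shut (so a half turn about z gives the same grasp; the last joint's range is limited). The gripper opens to 85 mm and grips with 20 to 120 N. Pads are 22 mm wide; open, the fingers measure 114 mm over their backs; the gripper's body (76 mm by 85 mm) begins 54 mm behind the grasp point. The pads swing forward as they close: fully open they stand 13 mm farther back than shut.
Start: joints at [51.377, 21.807, 74.336, -0, 83.858, -12.336], TCP at [0.244, 0.493, 0.245] pointing down, gripper open.
Joint ranges: [-178.18, 178.18], [-50.72, 133.34], [12.68, 142.11], [-81.47, 261.47], [9.98, 163.14], [-165.26, 165.26]. Speed limits (degrees/s): [136.94, 136.94, 180, 180, 180, 180].

### API

Orientations are given as a 3x3 rotation matrix whose columns are the frame's x, y, z axes.
In Python, from rig import env gives the robot as it stands.
- The arm moves only by the tool move_arm, never from a script. Its argument "series" is a list of rows, each a list of 3 entries, a list of its own where there are three numbers: the closure in counts, from 0 (fully open) to 255 (shut), then the shift along the world's x, y, z in cm, then the turn, a rotation vector about the world's x, y, z in degrees. A call has 1 to 10 rows; each row shifts and turns the commanded pose from where the row before left it; what a row does not reach is not made up. A row lasts 1/12 s, in which the tool goes at most 41.7 mm and 7.16 degrees, less where a joint would pass 70% of its speed; a pose out of reach is approached as far as the arm can. A call is refused whole if a number of a shift passes 4.17 or a number of a turn 7.16, either way. A call with a gripper value outside its range is refused whole. The fingers move at their own pace and stop on an object; "newtons" is the grip in N (left out, the last holds). Time passes only in rows, so rows that do not move let the fingers close. It gives the time, the measured TCP pose, the force and the opening at its end, in the units of the state.
- env.observe(): the state, without advancing time (a new reading comes with each control period).
- env.get_image(name): name is "scene" or "top"; returns a dict with "color" (420x560x3 uint8, red, green, blue), "fx", "fy", "cx", "cy" (pixels), "position" and "orientation" of the camera in the world. Camera axes: x right, y down, z forward; pixel columns grow to the right and rows downward; lengths in m; the calibration is good to about 2 mm. A picture is of the moment at which its call begins. There is no depth.
- env.close_job(): hands the job in, once; it reports no verdict.
The state is a dict: "time_s": time; "q": joint angles; "qvel": joint speeds; "joint_efforts": joint torques, N m; "position": TCP position; "tool_rot": TCP orientation; "ft_force": force on the tool from outside, world axes, zero at the start; "wrist_torque": the same for the moment, N m; "grip_width": finger opening in m.
Only numpy, scipy, OpenCV 4.12 (cv2) and the standard library are available. Lean on these libraries where they do the work, as an engineer would, in place of code of your own. Each camera call takes 0.05 s, during which the arm holds its last target. There are 200 camera calls.

### The job

Take the long bore brush by its handle out of its upright holder and scrub the bore of the steel barrel that leans in the white cradle with three full strokes: each time push the brush gently down the bore until it meets the spring-loaded die at the hidden bottom and the die gives by a few millimetres, without ramming it to its stop, and between strokes draw the brush up until its bristle head shows at the mouth. Then stand the brush back in its holder, head down, without dropping it, and leave the weight, the jar and the calculator where they are.

Things in the scene. Friction and masses are not known exactly. Their poses are not given: they have to be found in the camera images.
- brush: long bore brush, 215 mm, about 90 g, standing head down in the holder, may lean slightly. Origin at the tip (flat end of the bristle head), z from tip to handle. Dark head 22 mm diameter, z 0 to 52 mm; steel rod 8 mm diameter; round wooden handle 21 mm diameter, z 140 to 215 mm: hold it at about z = 185 mm with the fingers pointing along the brush
- barrel: steel barrel, 52 mm outer diameter, 130 mm long, fixed in the cradle, leaning 33 degrees from vertical, mouth towards the robot. Origin at the centre of the mouth, z along the bore axis out of the mouth (bore at negative z). Bore 34 mm diameter. The die closes it 82 to 112 mm below the mouth: the depth differs each time, is not measured and must be felt
- die (a joint): how far the sprung die at the bottom of the bore has been pushed down along the bore, in m: 0 at rest, 0.018 at its stop. It begins to give at about 3.2 N and takes 0.4 N more for each mm; it springs back when the brush is lifted
- cradle: white fixed cradle holding the barrel: base plate 150 x 110 x 12 mm and two cheeks. Origin at the table top under the middle; the barrel leans towards its -x side, the mouth is 36 mm to its -x side and 144 mm above the table
- holder: fixed upright holder of the brush: grey tube, outer diameter 44 mm, bore 32 mm, rim 80 mm above the table, on a round steel foot of 90 mm diameter. Origin at the centre of its underside, z up; its inner floor is 6 mm above the origin
- weight: steel test weight, 60 mm in diameter, 60 mm high with a small knob, loose bystander. Origin at the centre of its underside
- jar: closed jar of 64 mm diameter, 85 mm high, loose bystander. Origin at the centre of its underside
- calculator: pocket calculator 130 x 80 x 16 mm lying flat, loose bystander. Origin at the centre of its underside

How it is judged (in metres and radians):
On the way, in this order (a step that is already met when the one before it is completed fails the run):
1. first stroke: the brush, inside the bore, presses the die in by more than 2.5 mm (value of joint die above 0.0025 m and z of brush in the frame of barrel below -0.08 m and angle between the z axis of brush and the z axis of barrel, either way round below 0.25 rad), for 0.1 s.
2. drawn up until the bristle head shows at the mouth (tip less than 50 mm below it) (z of brush in the frame of barrel above -0.05 m), for 0.05 s.
3. second stroke: the die pressed in again by more than 2.5 mm (all of step 1), for 0.1 s.
4. drawn up again until the bristle head shows at the mouth (z of brush in the frame of barrel above -0.05 m), for 0.05 s.
5. third stroke: the die pressed in again by more than 2.5 mm (all of step 3), for 0.1 s.
At the end, for the whole second after the job is handed in: the brush stands released and still in its holder, head down on the holder's floor (tip within 8 mm of it), leaning less than 0.25 rad, and the die has sprung back (horizontal distance between brush and holder below 0.016 m and z of brush in the frame of holder below 0.014 m and angle between brush's own z axis and vertical below 0.25 rad and linear speed of brush below 0.03 m/s and value of joint die below 0.002 m); the robot touches nothing.
It fails at once if the die is rammed in by more than 15 mm (value of joint die above 0.015 m).
It fails at once if the brush is forced against the barrel, cradle or die with more than 40 N (contact force between brush and cradle above 40 N).
It fails at once if the brush is dropped: it falls faster than 0.6 m/s with no finger on it (linear speed of brush above 0.6 m/s and contact force between the fingers and brush below 0.05 N).
It fails at once if the weight, the jar or the calculator is moved by more than 20 mm (distance of any of weight, jar, calculator from where it was at the start of the episode above 0.02 m).
It also fails if it takes over 67 s, if anything falls off the work surface, if the arm or the gripper's body presses on something with over 40 N, if the wrist force passes 120 N, or if a joint passes its speed limit or range.

## Working session

There is one attempt and no reset: what is moved stays moved. The work goes in short steps, Python scripts to look and compute and a tool call to move; the robot and the scene stay as the last step left them, time stands still between calls to the robot, and variables do not carry over. Pictures are saved under pics/ and viewed, and the job is handed in when it is done.

Besides the shell and the picture viewer there is one more tool, called after "Call:" as name(argument=value, ...), one argument or row to a line, values as JSON. move_arm: Moves the arm, as the interface text tells. Its arguments: {"type":"object","properties":{"series":{"type":"array","items":{"type":"array"}},"newtons":{"type":"number"}},"required":["series"]}

```bash
mkdir -p pics; ls; python3 - <<'E'
from rig import env
import cv2
for n in("scene","top"):
    d=env.get_image(n); cv2.imwrite(f"pics/{n}0.png",d["color"][:,:,::-1])
    print(n,d["fx"],d["fy"],d["cx"],d["cy"],d["position"],d["orientation"])
print(env.observe())
E
```

```text
pics
scene 462.3610780010989 462.3610780010989 284.73911666736916 216.30770251183537 [ 1.20405169 -0.49985309  0.69261163] [[ 0.71544564  0.37717509 -0.58811265]
 [ 0.69835293 -0.41135092  0.58574193]
 [-0.02099341 -0.8297767  -0.55770055]]
top 502.07277848604156 502.07277848604156 276.86784506963846 218.6410706106093 [0.39343076 0.13351012 1.30844575] [[-0.00911467 -0.98545234  0.16970743]
 [-0.9995948   0.00440247 -0.02812225]
 [ 0.02696601 -0.16989499 -0.98509316]]
{'time_s': 0.1, 'q': array([ 5.13775154e+01,  2.18361645e+01,  7.43778703e+01,  3.17986136e-03,
        8.38572796e+01, -1.23347411e+01]), 'qvel': array([ 0.09656936, -0.17338166, -0.16084708,  0.08453708,  0.00906937,
        0.04336754]), 'joint_efforts': array([ 4.18979515e-03, -4.49218726e+01, -2.31659013e+01, -1.98397452e-04,
        3.62369537e-03, -4.61206412e-05]), 'position': array([0.24341706, 0.49294461, 0.24479751]), 'tool_rot': array([[-8.96578414e-01,  4.42884269e-01, -8.20018340e-04],
       [ 4.42884913e-01,  8.96577980e-01, -9.37989128e-04],
       [ 3.19789757e-04, -1.20415456e-03, -9.99999224e-01]]), 'ft_force': array([-0.3683351 , -0.35223498, -0.46564488]), 'wrist_torque': array([ 0.004546  , -0.04849783, -0.04153697]), 'grip_width': 0.08502488299316348}
```

View pics/scene0.png

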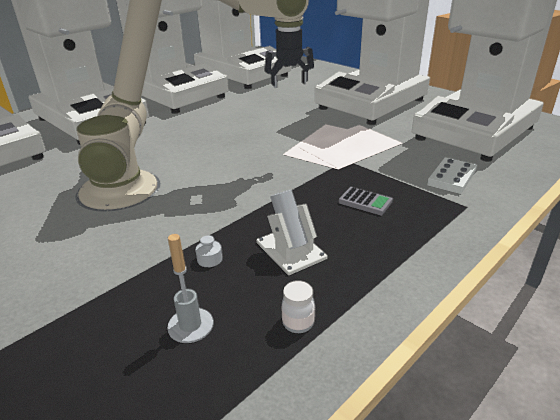

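View pics/top0.png

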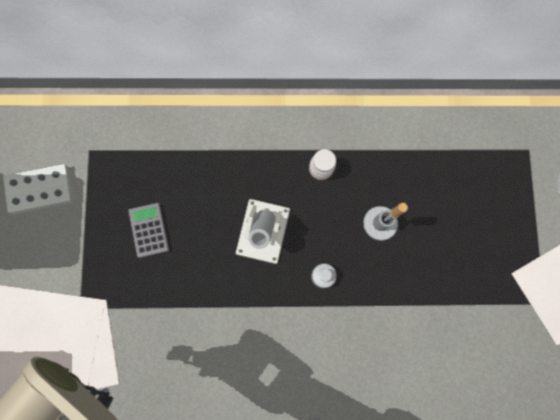

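The scene view shows the brush handle at about (175,255) and the cradle at (292,240). In the top view the handle is at (398,210), the holder foot at (381,223) and the barrel mouth at (260,240). I'll enlarge these.

```bash
python3 - <<'E'
import cv2,numpy as np
s=cv2.imread("pics/scene0.png");t=cv2.imread("pics/top0.png")
def c(im,x,y,w,h,k): return cv2.resize(im[y:y+h,x:x+w],None,fx=k,fy=k,interpolation=cv2.INTER_CUBIC)
# scene brush x150..220,y225..345 ; scene cradle x250..335 y180..280
a=c(s,150,225,70,120,5);b=c(s,250,180,85,100,5)
o=np.zeros((600,780,3),np.uint8);o[:600,:350]=a;o[:500,352:777]=b;cv2.imwrite("pics/c1.png",o)
a=c(t,355,190,65,60,6);b=c(t,230,195,65,75,6)
o=np.zeros((450,784,3),np.uint8);o[:360,:390]=a;o[:450,392:782]=b;cv2.imwrite("pics/c2.png",o)
E
```

```text
(no output)
```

View pics/c1.png

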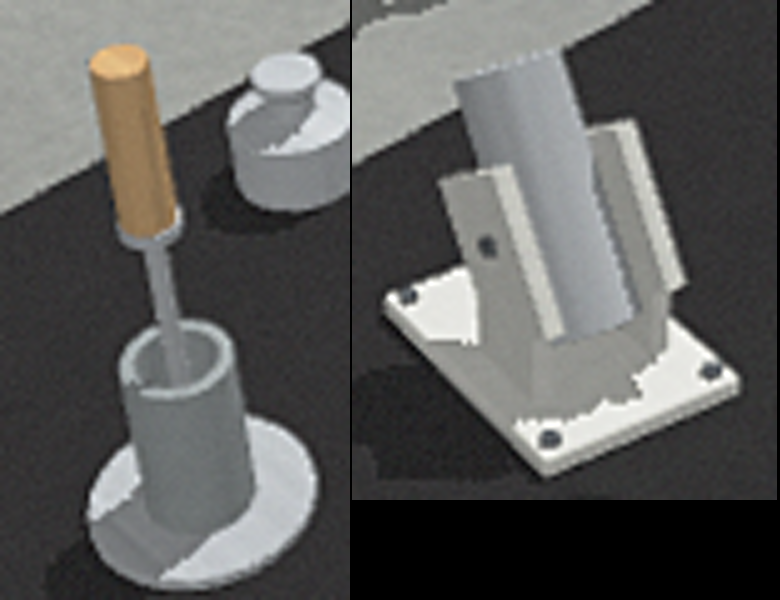

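View pics/c2.png

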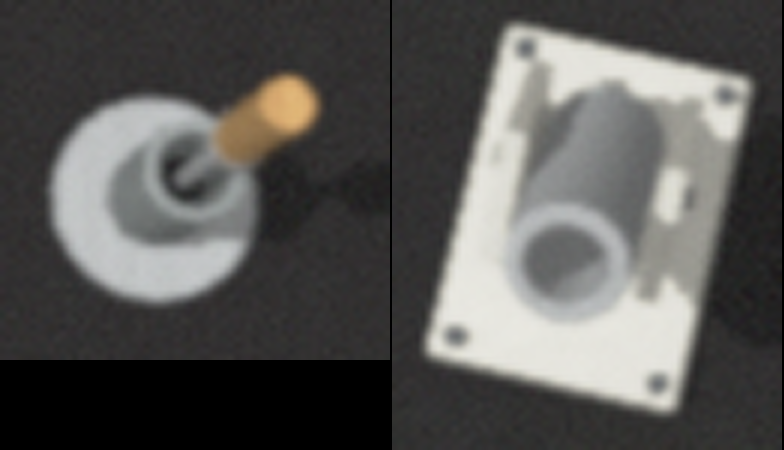

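```bash
cat > h.py <<'E'
import numpy as np
C={"scene":(462.361,284.739,216.308,np.array([1.20405169,-0.49985309,0.69261163]),np.array([[0.71544564,0.37717509,-0.58811265],[0.69835293,-0.41135092,0.58574193],[-0.02099341,-0.8297767,-0.55770055]])),
"top":(502.0728,276.868,218.641,np.array([0.39343076,0.13351012,1.30844575]),np.array([[-0.00911467,-0.98545234,0.16970743],[-0.9995948,0.00440247,-0.02812225],[0.02696601,-0.16989499,-0.98509316]]))}
def ray(n,p):
    f,cx,cy,o,R=C[n]; d=R@np.array([(p[0]-cx)/f,(p[1]-cy)/f,1]); return o,d/np.linalg.norm(d)
def tri(ps,pt):
    A=0;b=0;L=[ray("scene",ps),ray("top",pt)]
    for o,d in L: P=np.eye(3)-np.outer(d,d);A=A+P;b=b+P@o
    X=np.linalg.solve(A,b); return X,max(np.linalg.norm(np.cross(X-o,d)) for o,d in L)
def plane(n,p,z): o,d=ray(n,p); return o+d*(z-o[2])/d[2]
def proj(n,X): f,cx,cy,o,R=C[n]; q=R.T@(np.asarray(X)-o); return q[:2]/q[2]*f+[cx,cy]
E
python3 - <<'E'
from h import *
np.set_printoptions(precision=4,suppress=True)
for k,a,b in [("htop",(174,237),(403.5,207.5)),("hbot",(179.8,270.2),(394.7,214.2)),("rim",(185.4,296.6),(387.8,218.5)),("foot",(190.6,325),(380.5,223)),("mouth",(280.8,193.4),(259.7,238.7))]: print(k,*tri(a,b))
print("foot planes",plane("scene",(190.6,325),.006),plane("top",(380.5,223),.006))
print("rim z80",plane("scene",(185.4,296.6),.08),plane("top",(387.8,218.5),.08))
print("mouth z144",plane("scene",(280.8,193.4),.144),plane("top",(259.7,238.7),.144))
K=[plane("top",p,.012) for p in [(250,199.2),(289.7,208.7),(277.2,263.3),(236.3,253.3)]]
for k in K: print(k)
K=np.array(K);print("centre",K.mean(0),[np.linalg.norm(K[i]-K[i-1]) for i in range(4)])
u=K[0]+K[1]-K[2]-K[3];u/=np.linalg.norm(u);v=K[0]-K[1]+K[3]-K[2];print("x yaw",np.degrees(np.arctan2(u[1],u[0])),"from y edge",np.degrees(np.arctan2(v[1],v[0]))-90)
print("mouth pred",K.mean(0)-.036*u)
for q in[(256.6,240.6),(327.6,256),(288.6,272)]: print("scene corner",plane("scene",q,.012))
E
```

```text
htop [ 0.6059 -0.179   0.2182] 0.0012809916148872507
hbot [ 0.6044 -0.1792  0.142 ] 0.0010983106570312579
rim [ 0.6055 -0.1788  0.0763] 0.0012000610773131957
foot [ 0.6062 -0.1789 -0.0007] 0.0004484131818868766
mouth [0.5478 0.1415 0.1401] 0.000906859769659505
foot planes [ 0.6123 -0.1817  0.006 ] [ 0.6049 -0.1777  0.006 ]
rim z80 [ 0.6099 -0.1798  0.08  ] [ 0.6042 -0.1789  0.08  ]
mouth z144 [0.5529 0.1377 0.144 ] [0.5467 0.1408 0.144 ]
[0.6691 0.1668 0.012 ]
[0.6432 0.0625 0.012 ]
[0.4998 0.0967 0.012 ]
[0.5263 0.2022 0.012 ]
centre [0.5846 0.1321 0.012 ] [np.float64(0.14705213382423368), np.float64(0.10754317263928923), np.float64(0.1474281706772387), np.float64(0.10880859371578966)]
x yaw -13.67444543240327 from y edge -14.032521738820833
mouth pred [0.5496 0.1406 0.012 ]
scene corner [0.51   0.0918 0.012 ]
scene corner [0.6761 0.1638 0.012 ]
scene corner [0.6488 0.0609 0.012 ]
```

Call:
move_arm(
  series=[
    [0, [1.8, -3.36, 1.0], [0, 0, -3.9]],
    [0, [1.8, -3.36, 1.0], [0, 0, -3.9]],
    [0, [1.8, -3.36, 1.0], [0, 0, -3.9]],
    [0, [1.8, -3.36, 1.0], [0, 0, -3.9]],
    [0, [1.8, -3.36, 1.0], [0, 0, -3.9]],
    [0, [1.8, -3.36, 0.5], [0, 0, -3.9]],
    [0, [1.8, -3.36, 0.5], [0, 0, -3.9]],
    [0, [1.8, -3.36, 0], [0, 0, -3.9]],
    [0, [1.8, -3.36, 0], [0, 0, -3.9]],
    [0, [1.8, -3.36, 0], [0, 0, -3.9]],
  ],
  newtons=80,
)

```text
time_s: 0.93
position: [0.4239, 0.1553, 0.3053]
tool_rot: [[-0.415, 0.91, -0.0], [0.91, 0.415, 0.0], [0.0, -0.0, -1.0]]
ft_force: [0.5, -0.2, 0.3]
grip_width: 0.0853
```

Call:
move_arm(
  series=[
    [0, [1.8, -3.36, 0], [0, 0, -3.9]],
    [0, [1.8, -3.36, 0], [0, 0, -3.9]],
    [0, [1.8, -3.36, 0], [0, 0, -3.9]],
    [0, [1.8, -3.36, 0], [0, 0, -3.9]],
    [0, [1.8, -3.36, 0], [0, 0, -3.9]],
    [0, [1.8, -3.36, 0], [0, 0, -3.9]],
    [0, [1.8, -3.36, 0], [0, 0, -3.9]],
    [0, [1.8, -3.36, 0], [0, 0, -3.9]],
    [0, [1.0, -2.0, 0], [0, 0, -3.9]],
    [0, [0, 0, 0], [0, 0, 0]],
  ],
)

```text
time_s: 1.77
position: [0.5787, -0.1357, 0.3034]
tool_rot: [[0.188, 0.982, -0.002], [0.982, -0.188, 0.0], [-0.0, -0.002, -1.0]]
ft_force: [0.4, -0.6, -0.2]
grip_width: 0.0855
```

Call:
move_arm(
  series=[
    [0, [1.35, -2.15, 0], [0, 0, 0]],
    [0, [1.35, -2.15, 0], [0, 0, 0]],
    [0, [0, 0, -2], [0, 0, 0]],
    [0, [0, 0, -2], [0, 0, 0]],
    [0, [0, 0, 0], [0, 0, 0]],
    [0, [0, 0, 0], [0, 0, 0]],
  ],
)

```text
time_s: 2.27
position: [0.6042, -0.1741, 0.2649]
tool_rot: [[0.18, 0.984, -0.002], [0.984, -0.18, 0.001], [0.001, -0.002, -1.0]]
ft_force: [-0.1, -0.0, -0.1]
grip_width: 0.0853
```

```bash
cat > look.py <<'E'
import sys,cv2,numpy as np
from rig import env
np.set_printoptions(precision=4,suppress=True)
# look.py name  sx sy sw sh k  tx ty tw th k2
a=[int(v) for v in sys.argv[2:]]
ims=[]
for n,(x,y,w,h,k) in (("scene",a[:5]),("top",a[5:10])):
    im=env.get_image(n)["color"][:,:,::-1]; cv2.imwrite(f"pics/{sys.argv[1]}_{n}.png",im)
    ims.append(cv2.resize(im[y:y+h,x:x+w],None,fx=k,fy=k,interpolation=cv2.INTER_CUBIC))
H=max(i.shape[0] for i in ims);o=np.zeros((H,sum(i.shape[1] for i in ims),3),np.uint8);c=0
for i in ims:o[:i.shape[0],c:c+i.shape[1]]=i;c+=i.shape[1]
cv2.imwrite(f"pics/{sys.argv[1]}.png",o)
s=env.observe();print(s["time_s"],s["position"],s["q"],s["ft_force"],s["wrist_torque"],s["grip_width"],"\n",s["tool_rot"])
E
python3 look.py d1 130 170 100 150 4 350 160 90 100 4
```

```text
2.3667 [ 0.6048 -0.1744  0.2668] [-26.8429  29.3252  58.2496   0.0009  92.3149 -16.4975] [ 0.6968 -0.3275  0.6735] [-0.0336  0.0225 -0.0248] 0.08548372619583781 
 [[ 0.1796  0.9837  0.0017]
 [ 0.9837 -0.1796 -0.0009]
 [-0.0005  0.0018 -1.    ]]
```

View pics/d1.png

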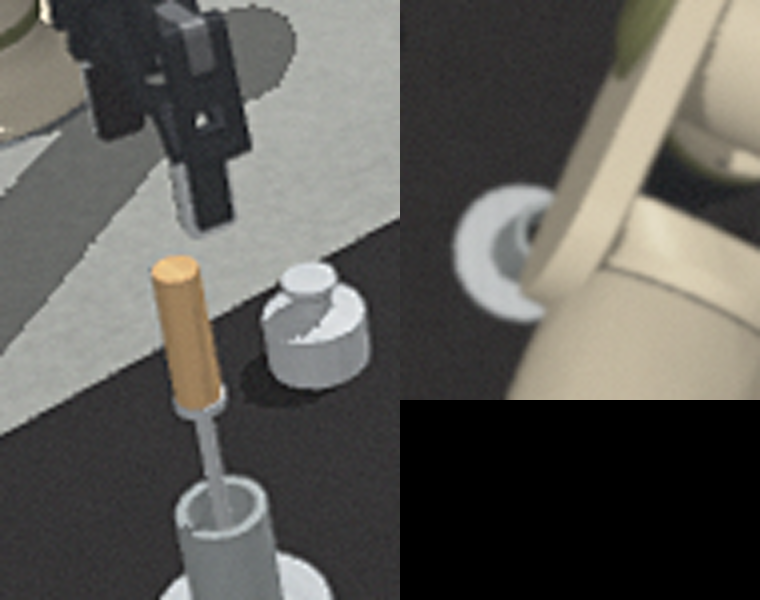

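Call:
move_arm(
  series=[
    [0, [0.1, -0.45, -2], [0, 0, 0]],
    [0, [0, 0, -2], [0, 0, 0]],
    [0, [0, 0, -2], [0, 0, 0]],
    [0, [0, 0, -1.9], [0, 0, 0]],
    [0, [0, 0, 0], [0, 0, 0]],
    [0, [0, 0, 0], [0, 0, 0]],
  ],
)

```text
time_s: 2.87
position: [0.6058, -0.1791, 0.1873]
tool_rot: [[0.18, 0.984, 0.0], [0.984, -0.18, -0.0], [-0.0, 0.0, -1.0]]
ft_force: [0.0, -0.2, 1.2]
grip_width: 0.0851
```

```bash
python3 look.py d2 130 190 100 150 4 350 160 90 100 4; python3 -c "
from h import *
print(proj('scene',[.606,-.179,.187]),proj('scene',[.606,-.179,.221]))"
```

```text
2.9667 [ 0.6063 -0.1794  0.1885] [-27.1904  32.3899  65.7445  -0.0015  81.6681 -16.8213] [ 0.1224  0.6887 -0.3782] [-0.0683  0.0208  0.0072] 0.08537323045828403 
 [[ 0.18    0.9837  0.0031]
 [ 0.9837 -0.18   -0.0016]
 [-0.001   0.0033 -1.    ]]
[176.02498909 251.19240133] [173.04566153 235.76546578]
```

View pics/d2.png

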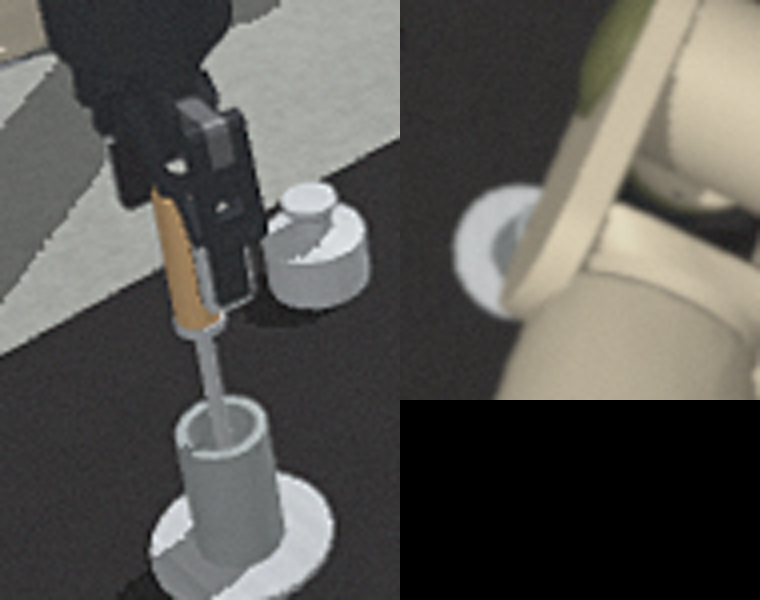

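The handle stands between the fingers. I'll close on it.

Call:
move_arm(
  series=[
    [255, [0, 0, 0], [0, 0, 0]],
    [255, [0, 0, 0], [0, 0, 0]],
    [255, [0, 0, 0], [0, 0, 0]],
    [255, [0, 0, 0], [0, 0, 0]],
    [255, [0, 0, 0], [0, 0, 0]],
    [255, [0, 0, 0], [0, 0, 0]],
    [255, [0, 0, 0], [0, 0, 0]],
    [255, [0, 0, 0], [0, 0, 0]],
  ],
)

```text
time_s: 3.63
position: [0.6058, -0.1793, 0.1867]
tool_rot: [[0.18, 0.984, 0.001], [0.984, -0.18, -0.0], [-0.0, 0.001, -1.0]]
ft_force: [0.0, 0.2, 2.9]
grip_width: 0.0192
```

```bash
python3 look.py d3 130 190 100 150 4 350 160 90 100 4
```

```text
3.7333 [ 0.6058 -0.1793  0.1867] [-27.205   32.4793  65.8946   0.0023  81.5728 -16.8213] [-0.4491 -0.2099  4.8012] [-0.0331 -0.1582 -0.0379] 0.01942934261815655 
 [[ 0.1802  0.9836  0.0008]
 [ 0.9836 -0.1802 -0.0004]
 [-0.0002  0.0009 -1.    ]]
```

View pics/d3.png

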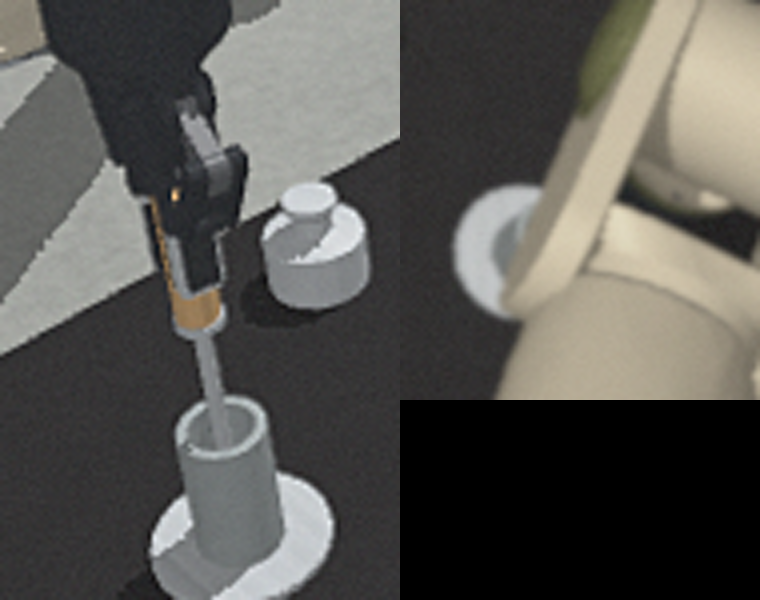

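Call:
move_arm(
  series=[
    [255, [0, 0, 0.8], [0, 0, 0]],
    [255, [0, 0, 1.2], [0, 0, 0]],
    [255, [0, 0, 1.8], [0, 0, 0]],
    [255, [0, 0, 2], [0, 0, 0]],
    [255, [0, 0, 2], [0, 0, 0]],
    [255, [0, 0, 2], [0, 0, 0]],
    [255, [0, 0, 2], [0, 0, 0]],
    [255, [0, 0, 2], [0, 0, 0]],
    [255, [0, 0, 2], [0, 0, 0]],
    [255, [0, 0, 1.2], [0, 0, 0]],
  ],
)

```text
time_s: 4.57
position: [0.6054, -0.1791, 0.3587]
tool_rot: [[0.18, 0.984, 0.001], [0.984, -0.18, -0.001], [-0.001, 0.002, -1.0]]
ft_force: [0.8, 0.2, -0.1]
grip_width: 0.0192
```

```bash
python3 look.py e1 110 120 110 150 4 350 120 90 130 4
```

```text
4.6667 [ 0.6057 -0.1793  0.3585] [-27.2055  28.2458  45.5944  -0.0033 105.9604 -16.8193] [ 0.7057  0.3226 -1.0689] [ 0.0407 -0.0787  0.0091] 0.01935632917886368 
 [[ 0.1803  0.9836  0.0031]
 [ 0.9836 -0.1803 -0.0016]
 [-0.0011  0.0033 -1.    ]]
```

View pics/e1.png

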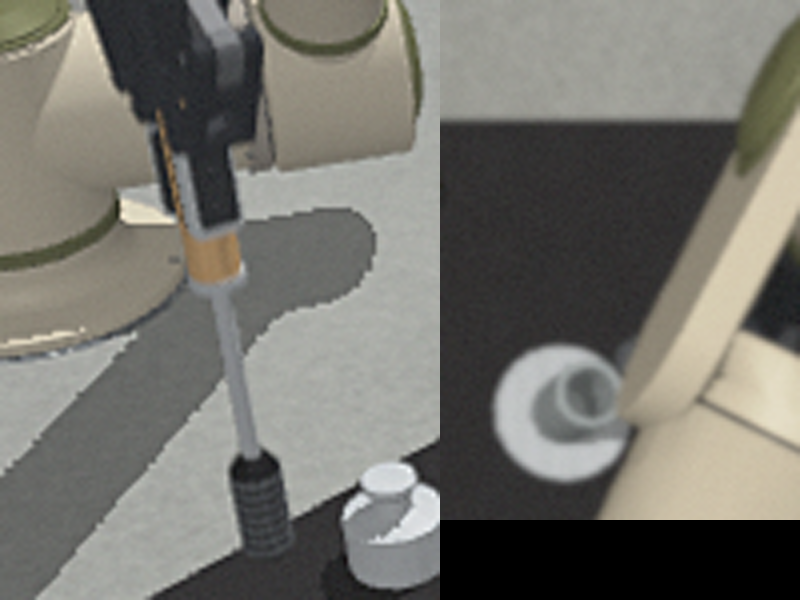

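Call:
move_arm(
  series=[
    [255, [-1.4, 2.9, 0], [-0.79, -3.2, 0]],
    [255, [-1.4, 2.9, 0], [-0.79, -3.2, 0]],
    [255, [-1.4, 2.9, 0], [-0.79, -3.2, 0]],
    [255, [-1.4, 2.9, 0], [-0.79, -3.2, 0]],
    [255, [-1.4, 2.9, 0], [-0.79, -3.2, 0]],
    [255, [-1.4, 2.9, 0], [-0.79, -3.2, 0]],
    [255, [-1.4, 2.9, 0], [-0.79, -3.2, 0]],
    [255, [-1.4, 2.9, 0], [-0.79, -3.2, 0]],
    [255, [-1.4, 2.9, 0], [-0.79, -3.2, 0]],
    [255, [-1.4, 2.9, 0], [-0.79, -3.2, 0]],
  ],
)

```text
time_s: 5.5
position: [0.4639, 0.1118, 0.3552]
tool_rot: [[0.19, 0.827, 0.529], [0.981, -0.142, -0.13], [-0.033, 0.544, -0.839]]
ft_force: [0.0, 0.2, -1.2]
grip_width: 0.0195
```

Call:
move_arm(
  series=[
    [255, [-1.3, 2.8, 0], [0, 0, 0]],
    [255, [-1.3, 2.8, 0], [0, 0, 0]],
    [255, [0, 0, -1.0], [0, 0, 0]],
    [255, [0, 0, 0], [0, 0, 0]],
    [255, [0, 0, 0], [0, 0, 0]],
    [255, [0, 0, 0], [0, 0, 0]],
  ],
)

```text
time_s: 6.0
position: [0.4397, 0.1662, 0.346]
tool_rot: [[0.191, 0.828, 0.527], [0.981, -0.142, -0.131], [-0.034, 0.542, -0.84]]
ft_force: [-0.4, 0.2, -1.0]
grip_width: 0.0192
```

```bash
python3 look.py e2 225 120 110 150 4 215 190 90 90 4;  python3 -c "
from h import *
print(proj('scene',[.6057,-.1793,.1778]),proj('scene',[.6057,-.1793,.3178]))"
```

```text
6.1 [0.44   0.166  0.3464] [ 13.875    0.3462  91.8704 -17.2216  59.1322  29.4524] [ 0.1932  0.1399 -1.0669] [0.0807 0.3962 0.0503] 0.019374489587977994 
 [[ 0.1914  0.8275  0.5279]
 [ 0.9809 -0.1431 -0.1314]
 [-0.0332  0.543  -0.8391]]
[176.57056575 255.25080533] [163.47506718 187.57104041]
```

View pics/e2.png

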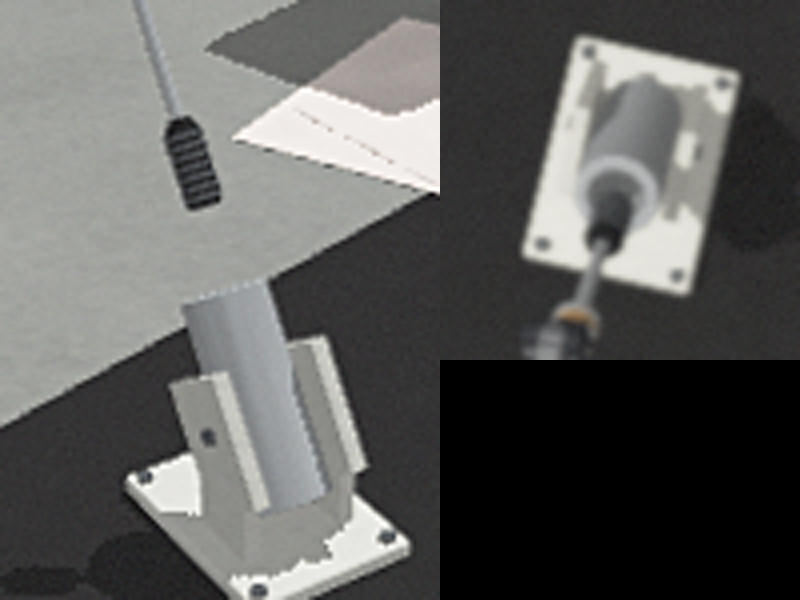

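```bash
python3 - <<'E'
from h import *
T=np.array([.44,.166,.3464]);z=np.array([.5279,-.1314,-.8391])
for s in(0.1807,.1287,.05): print(s,proj("scene",T+z*s),proj("top",T+z*s))
M=np.array([.549,.1405,.144]);a=np.array([-.529,.130,.839])
for m in (M,np.array([.5478,.1415,.1401])): print("mouth",proj("scene",m),proj("top",m))
import cv2
im=cv2.imread("pics/e2_top.png")[205:265,230:290];cv2.imwrite("pics/e2t.png",cv2.resize(im,None,fx=9,fy=9,interpolation=cv2.INTER_CUBIC))
E
```

```text
0.1807 [276.1189085  170.71645912] [258.9212203  240.74554472]
0.1287 [269.08607104 148.6436724 ] [255.59317673 250.93334303]
0.05 [258.33404716 114.89809941] [249.95115615 268.20468176]
mouth [280.42702178 192.34893844] [259.83452688 237.70825349]
mouth [280.40714912 193.45185839] [259.42014484 238.43878739]
```

View pics/e2t.png

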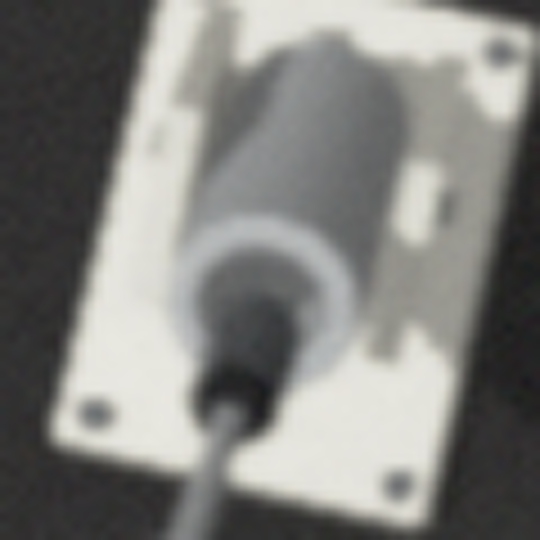

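Call:
move_arm(
  series=[
    [255, [-0.7, 0.25, -0.45], [0, 0, 0]],
    [255, [-0.66, 0.26, -0.48], [0, 0, 0]],
    [255, [0.53, -0.13, -0.84], [0, 0, 0]],
    [255, [0.53, -0.13, -0.84], [0, 0, 0]],
    [255, [0.53, -0.13, -0.84], [0, 0, 0]],
    [255, [0.53, -0.13, -0.84], [0, 0, 0]],
    [255, [0, 0, 0], [0, 0, 0]],
    [255, [0, 0, 0], [0, 0, 0]],
    [255, [0, 0, 0], [0, 0, 0]],
  ],
)

```text
time_s: 6.85
position: [0.4468, 0.1668, 0.3038]
tool_rot: [[0.19, 0.827, 0.529], [0.981, -0.142, -0.13], [-0.033, 0.543, -0.839]]
ft_force: [0.1, -0.3, -0.1]
grip_width: 0.0193
```

```bash
python3 look.py e3 245 140 70 100 6 230 210 55 60 7
```

```text
6.95 [0.4469 0.1668 0.304 ] [ 13.7026   2.8337  96.4689 -18.5621  52.24    31.7931] [ 0.0945  0.126  -1.8169] [0.0713 0.4012 0.0093] 0.01979131056265673 
 [[ 0.1897  0.8271  0.529 ]
 [ 0.9813 -0.1419 -0.1301]
 [-0.0325  0.5438 -0.8386]]
```

View pics/e3.png

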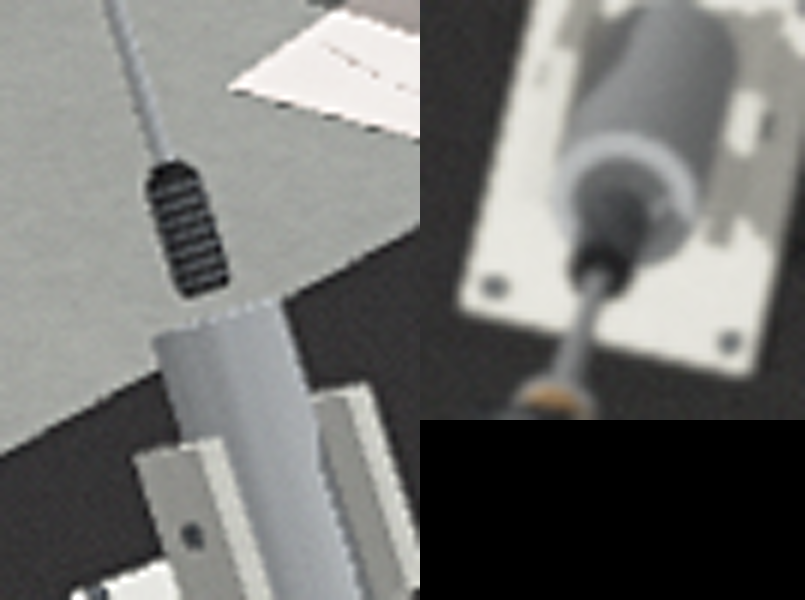

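Call:
move_arm(
  series=[
    [255, [0.15, 0, 0.1], [0, 0, 0]],
    [255, [0.265, -0.065, -0.42], [0, 0, 0]],
    [255, [0.265, -0.065, -0.42], [0, 0, 0]],
    [255, [0.265, -0.065, -0.42], [0, 0, 0]],
    [255, [0.265, -0.065, -0.42], [0, 0, 0]],
    [255, [0, 0, 0], [0, 0, 0]],
    [255, [0, 0, 0], [0, 0, 0]],
  ],
)

```text
time_s: 7.53
position: [0.4593, 0.164, 0.2872]
tool_rot: [[0.19, 0.828, 0.527], [0.981, -0.142, -0.131], [-0.033, 0.542, -0.84]]
ft_force: [-1.3, -0.8, -0.9]
grip_width: 0.0193
```

```bash
python3 look.py e4 245 140 70 100 6 230 210 55 60 7
```

```text
7.6333 [0.4593 0.1641 0.2877] [ 12.8346   4.7065  97.2457 -18.7519  49.5113  31.8353] [ 0.5709  1.1388 -1.9356] [ 0.0591  0.3692 -0.0069] 0.019159112995709757 
 [[ 0.1898  0.8276  0.5282]
 [ 0.9813 -0.1419 -0.1304]
 [-0.033   0.5431 -0.839 ]]
```

View pics/e4.png

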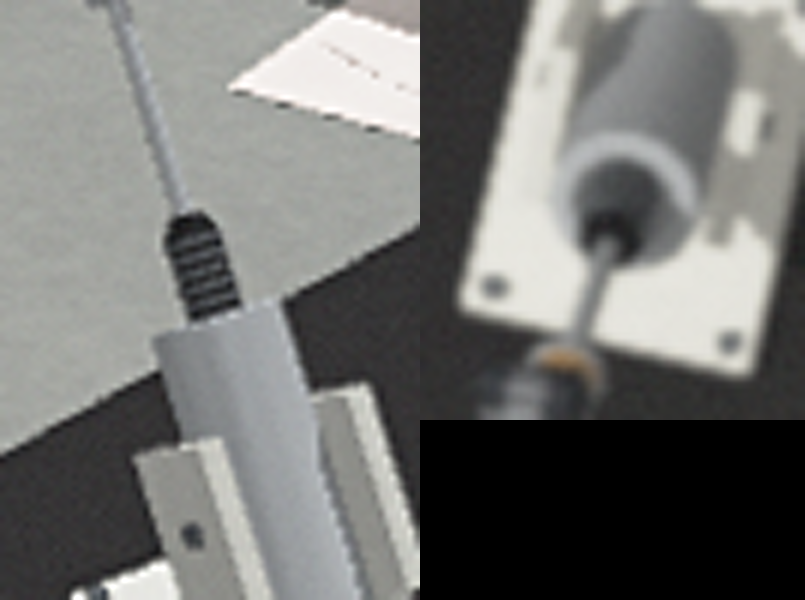

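Call:
move_arm(
  series=[
    [255, [0.32, -0.08, -0.5], [0, 0, 0]],
    [255, [0.32, -0.08, -0.5], [0, 0, 0]],
    [255, [0.32, -0.08, -0.5], [0, 0, 0]],
    [255, [0, 0, 0], [0, 0, 0]],
  ],
)

```text
time_s: 7.97
position: [0.469, 0.1614, 0.2712]
tool_rot: [[0.19, 0.829, 0.526], [0.981, -0.142, -0.131], [-0.034, 0.541, -0.84]]
ft_force: [0.4, 0.2, -2.0]
grip_width: 0.0193
```

Call:
move_arm(
  series=[
    [255, [0.32, -0.08, -0.5], [0, 0, 0]],
    [255, [0.32, -0.08, -0.5], [0, 0, 0]],
    [255, [0.32, -0.08, -0.5], [0, 0, 0]],
    [255, [0.32, -0.08, -0.5], [0, 0, 0]],
    [255, [0.32, -0.08, -0.5], [0, 0, 0]],
    [255, [0.32, -0.08, -0.5], [0, 0, 0]],
    [255, [0, 0, 0], [0, 0, 0]],
    [255, [0, 0, 0], [0, 0, 0]],
  ],
)

```text
time_s: 8.63
position: [0.4881, 0.1568, 0.2423]
tool_rot: [[0.19, 0.828, 0.528], [0.981, -0.142, -0.131], [-0.033, 0.543, -0.839]]
ft_force: [0.3, -0.3, -0.1]
grip_width: 0.0195
```

```bash
python3 look.py e5 245 140 70 100 6 230 210 55 60 7
```

```text
8.7333 [0.4881 0.157  0.2428] [ 10.8732   9.7464  99.3973 -19.8594  42.0811  32.6616] [ 0.3599  1.0327 -0.6248] [ 0.0944  0.3828 -0.006 ] 0.01906253961750764 
 [[ 0.1897  0.8274  0.5285]
 [ 0.9813 -0.1418 -0.1303]
 [-0.0329  0.5433 -0.8389]]
```

View pics/e5.png

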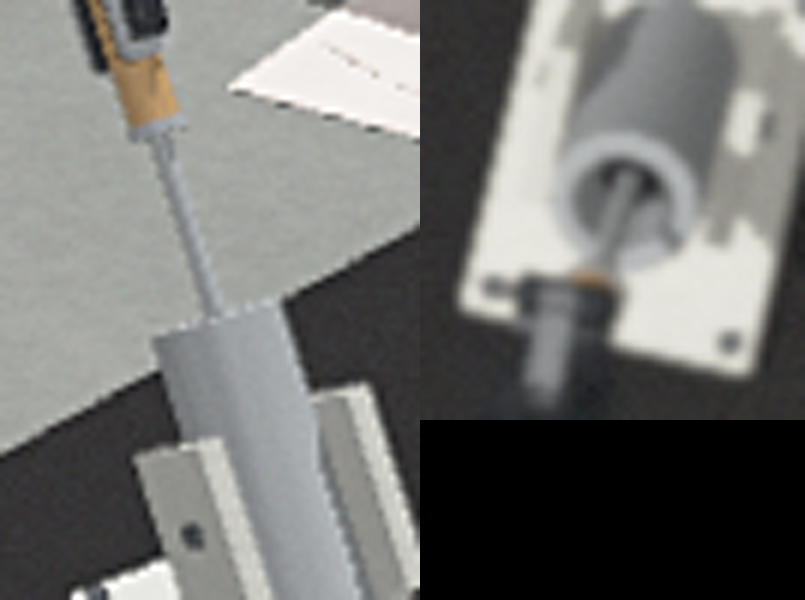

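Call:
move_arm(
  series=[
    [255, [0.26, -0.06, -0.42], [0, 0, 0]],
    [255, [0.26, -0.06, -0.42], [0, 0, 0]],
    [255, [0.26, -0.06, -0.42], [0, 0, 0]],
    [255, [0, 0, 0], [0, 0, 0]],
    [255, [0, 0, 0], [0, 0, 0]],
  ],
)

```text
time_s: 9.15
position: [0.4959, 0.155, 0.2296]
tool_rot: [[0.19, 0.828, 0.527], [0.981, -0.142, -0.131], [-0.033, 0.542, -0.839]]
ft_force: [1.1, 0.5, -0.3]
grip_width: 0.0193
```

Call:
move_arm(
  series=[
    [255, [0.105, -0.025, -0.17], [0, 0, 0]],
    [255, [0, 0, 0], [0, 0, 0]],
    [255, [0, 0, 0], [0, 0, 0]],
  ],
)

```text
time_s: 9.4
position: [0.4969, 0.1549, 0.2283]
tool_rot: [[0.19, 0.828, 0.528], [0.981, -0.142, -0.13], [-0.033, 0.543, -0.839]]
ft_force: [-1.2, 0.2, -2.5]
grip_width: 0.0193
```

Call:
move_arm(
  series=[
    [255, [0.105, -0.025, -0.17], [0, 0, 0]],
    [255, [0, 0, 0], [0, 0, 0]],
    [255, [0, 0, 0], [0, 0, 0]],
  ],
)

```text
time_s: 9.65
position: [0.498, 0.1546, 0.2266]
tool_rot: [[0.19, 0.828, 0.528], [0.981, -0.142, -0.13], [-0.033, 0.543, -0.839]]
ft_force: [-0.7, 0.2, -0.9]
grip_width: 0.0195
```

Call:
move_arm(
  series=[
    [255, [0.105, -0.025, -0.17], [0, 0, 0]],
    [255, [0, 0, 0], [0, 0, 0]],
    [255, [0, 0, 0], [0, 0, 0]],
  ],
)

```text
time_s: 9.9
position: [0.4991, 0.1544, 0.2251]
tool_rot: [[0.19, 0.827, 0.529], [0.981, -0.142, -0.13], [-0.033, 0.543, -0.839]]
ft_force: [-0.6, 0.2, -1.1]
grip_width: 0.0191
```

Call:
move_arm(
  series=[
    [255, [0, 0, 0], [0, 0, 0]],
  ],
)

```text
time_s: 9.98
position: [0.4991, 0.1544, 0.2251]
tool_rot: [[0.19, 0.827, 0.529], [0.981, -0.142, -0.13], [-0.033, 0.543, -0.839]]
ft_force: [-0.5, 0.5, -0.2]
grip_width: 0.0192
```

Call:
move_arm(
  series=[
    [255, [0, 0, 0], [0, 0, 0]],
  ],
)

```text
time_s: 10.07
position: [0.4991, 0.1544, 0.2251]
tool_rot: [[0.19, 0.827, 0.529], [0.981, -0.142, -0.13], [-0.033, 0.543, -0.839]]
ft_force: [-0.7, 0.5, 0.1]
grip_width: 0.0191
```

Call:
move_arm(
  series=[
    [255, [0.105, -0.025, -0.17], [0, 0, 0]],
    [255, [0, 0, 0], [0, 0, 0]],
    [255, [0, 0, 0], [0, 0, 0]],
  ],
)

```text
time_s: 10.32
position: [0.5002, 0.1541, 0.2234]
tool_rot: [[0.19, 0.827, 0.529], [0.981, -0.142, -0.13], [-0.033, 0.543, -0.839]]
ft_force: [-1.8, 0.2, 2.8]
grip_width: 0.0193
```

Call:
move_arm(
  series=[
    [255, [0.105, -0.025, -0.17], [0, 0, 0]],
    [255, [0, 0, 0], [0, 0, 0]],
    [255, [0, 0, 0], [0, 0, 0]],
  ],
)

```text
time_s: 10.57
position: [0.5013, 0.1539, 0.2216]
tool_rot: [[0.19, 0.827, 0.529], [0.981, -0.142, -0.13], [-0.033, 0.543, -0.839]]
ft_force: [-1.4, 0.4, 2.9]
grip_width: 0.0192
```

Call:
move_arm(
  series=[
    [255, [0.105, -0.025, -0.17], [0, 0, 0]],
    [255, [0, 0, 0], [0, 0, 0]],
    [255, [0, 0, 0], [0, 0, 0]],
  ],
)

```text
time_s: 10.82
position: [0.5023, 0.1536, 0.2199]
tool_rot: [[0.19, 0.827, 0.529], [0.981, -0.142, -0.13], [-0.033, 0.543, -0.839]]
ft_force: [-2.3, 0.4, 3.0]
grip_width: 0.0191
```

Call:
move_arm(
  series=[
    [255, [0, 0, 0], [0, 0, 0]],
  ],
)

```text
time_s: 10.9
position: [0.5023, 0.1536, 0.22]
tool_rot: [[0.19, 0.827, 0.529], [0.981, -0.142, -0.13], [-0.033, 0.543, -0.839]]
ft_force: [-2.0, 1.0, 4.0]
grip_width: 0.0189
```

Call:
move_arm(
  series=[
    [255, [0, 0, 0], [0, 0, 0]],
  ],
)

```text
time_s: 10.98
position: [0.5023, 0.1536, 0.22]
tool_rot: [[0.19, 0.827, 0.529], [0.981, -0.142, -0.13], [-0.033, 0.543, -0.839]]
ft_force: [-1.5, -0.5, 3.2]
grip_width: 0.0191
```

Call:
move_arm(
  series=[
    [255, [0.13, -0.03, -0.21], [0, 0, 0]],
    [255, [0, 0, 0], [0, 0, 0]],
    [255, [0, 0, 0], [0, 0, 0]],
    [255, [0, 0, 0], [0, 0, 0]],
  ],
)

```text
time_s: 11.32
position: [0.5035, 0.1533, 0.2178]
tool_rot: [[0.19, 0.828, 0.528], [0.981, -0.142, -0.13], [-0.033, 0.543, -0.839]]
ft_force: [-2.3, 1.8, 4.6]
grip_width: 0.019
```

Call:
move_arm(
  series=[
    [255, [0, 0, 0], [0, 0, 0]],
  ],
)

```text
time_s: 11.4
position: [0.5035, 0.1533, 0.2178]
tool_rot: [[0.19, 0.828, 0.528], [0.981, -0.142, -0.13], [-0.033, 0.543, -0.839]]
ft_force: [-2.5, 0.5, 5.3]
grip_width: 0.0194
```

Call:
move_arm(
  series=[
    [255, [0, 0, 0], [0, 0, 0]],
  ],
)

```text
time_s: 11.48
position: [0.5035, 0.1534, 0.2178]
tool_rot: [[0.19, 0.828, 0.528], [0.981, -0.142, -0.13], [-0.033, 0.543, -0.839]]
ft_force: [-2.9, 1.0, 4.6]
grip_width: 0.0192
```

Call:
move_arm(
  series=[
    [255, [0, 0, 0], [0, 0, 0]],
  ],
)

```text
time_s: 11.57
position: [0.5035, 0.1533, 0.2178]
tool_rot: [[0.19, 0.828, 0.528], [0.981, -0.142, -0.13], [-0.033, 0.543, -0.839]]
ft_force: [-1.4, 0.9, 4.1]
grip_width: 0.0195
```

The axial force is about 5.9 N net of baseline, so the die has given about 6–7 mm. I'll draw the brush up and check that the head shows.

Call:
move_arm(
  series=[
    [255, [-0.32, 0.08, 0.5], [0, 0, 0]],
    [255, [-0.32, 0.08, 0.5], [0, 0, 0]],
    [255, [-0.32, 0.08, 0.5], [0, 0, 0]],
    [255, [-0.32, 0.08, 0.5], [0, 0, 0]],
    [255, [-0.32, 0.08, 0.5], [0, 0, 0]],
    [255, [-0.32, 0.08, 0.5], [0, 0, 0]],
    [255, [-0.32, 0.08, 0.5], [0, 0, 0]],
    [255, [-0.32, 0.08, 0.5], [0, 0, 0]],
    [255, [-0.32, 0.08, 0.5], [0, 0, 0]],
    [255, [-0.32, 0.08, 0.5], [0, 0, 0]],
  ],
)

```text
time_s: 12.4
position: [0.4711, 0.1614, 0.2682]
tool_rot: [[0.19, 0.828, 0.528], [0.981, -0.142, -0.13], [-0.033, 0.543, -0.839]]
ft_force: [0.7, 0.2, -1.1]
grip_width: 0.0194
```

Call:
move_arm(
  series=[
    [255, [-0.32, 0.08, 0.5], [0, 0, 0]],
    [255, [0, 0, 0], [0, 0, 0]],
    [255, [0, 0, 0], [0, 0, 0]],
  ],
)

```text
time_s: 12.65
position: [0.4682, 0.1622, 0.273]
tool_rot: [[0.19, 0.827, 0.529], [0.981, -0.142, -0.13], [-0.033, 0.544, -0.839]]
ft_force: [0.3, -0.8, -1.4]
grip_width: 0.0192
```

```bash
python3 look.py e6 245 140 70 100 6 230 210 55 60 7
```

```text
12.75 [0.4682 0.1621 0.2725] [ 12.2273   6.305   98.1169 -19.0985  47.0145  32.1466] [ 0.5509 -0.7814 -2.329 ] [0.1207 0.3891 0.0306] 0.018997130333337935 
 [[ 0.1898  0.8279  0.5278]
 [ 0.9813 -0.1418 -0.1305]
 [-0.0332  0.5427 -0.8393]]
```

View pics/e6.png

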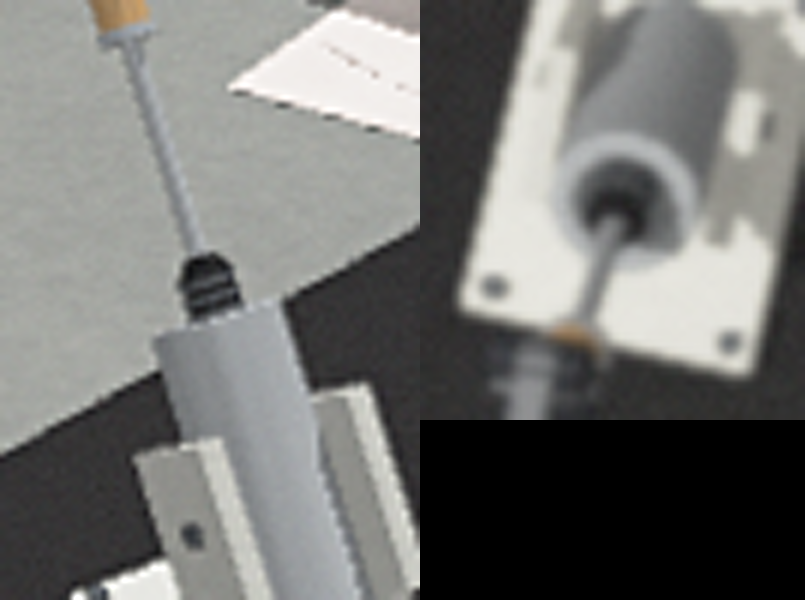

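The picture shows about 25 mm of the head above the mouth. Starting stroke two.

Call:
move_arm(
  series=[
    [255, [0.32, -0.08, -0.5], [0, 0, 0]],
    [255, [0.32, -0.08, -0.5], [0, 0, 0]],
    [255, [0.32, -0.08, -0.5], [0, 0, 0]],
    [255, [0.32, -0.08, -0.5], [0, 0, 0]],
    [255, [0.32, -0.08, -0.5], [0, 0, 0]],
    [255, [0.32, -0.08, -0.5], [0, 0, 0]],
    [255, [0.32, -0.08, -0.5], [0, 0, 0]],
    [255, [0.32, -0.08, -0.5], [0, 0, 0]],
    [255, [0.32, -0.08, -0.5], [0, 0, 0]],
    [255, [0.16, -0.04, -0.25], [0, 0, 0]],
  ],
)

```text
time_s: 13.58
position: [0.499, 0.1543, 0.2244]
tool_rot: [[0.19, 0.828, 0.528], [0.981, -0.142, -0.131], [-0.033, 0.542, -0.839]]
ft_force: [-2.9, 1.1, 1.1]
grip_width: 0.0195
```

Call:
move_arm(
  series=[
    [255, [0.16, -0.04, -0.25], [0, 0, 0]],
    [255, [0.16, -0.04, -0.25], [0, 0, 0]],
    [255, [0.16, -0.04, -0.25], [0, 0, 0]],
    [255, [0, 0, 0], [0, 0, 0]],
    [255, [0, 0, 0], [0, 0, 0]],
  ],
)

```text
time_s: 14.0
position: [0.5034, 0.1534, 0.2179]
tool_rot: [[0.19, 0.828, 0.528], [0.981, -0.142, -0.13], [-0.033, 0.543, -0.839]]
ft_force: [-4.5, 1.0, 3.9]
grip_width: 0.0194
```

Call:
move_arm(
  series=[
    [255, [0, 0, 0], [0, 0, 0]],
  ],
)

```text
time_s: 14.08
position: [0.5033, 0.1534, 0.2179]
tool_rot: [[0.19, 0.828, 0.528], [0.981, -0.142, -0.13], [-0.033, 0.543, -0.839]]
ft_force: [-3.6, 1.4, 3.2]
grip_width: 0.019
```

Call:
move_arm(
  series=[
    [255, [0, 0, 0], [0, 0, 0]],
  ],
)

```text
time_s: 14.17
position: [0.5034, 0.1534, 0.2179]
tool_rot: [[0.19, 0.828, 0.528], [0.981, -0.142, -0.13], [-0.033, 0.543, -0.839]]
ft_force: [-4.2, 0.9, 3.6]
grip_width: 0.0192
```

Call:
move_arm(
  series=[
    [255, [0, 0, 0], [0, 0, 0]],
  ],
)

```text
time_s: 14.25
position: [0.5034, 0.1534, 0.2179]
tool_rot: [[0.19, 0.828, 0.528], [0.981, -0.142, -0.13], [-0.033, 0.543, -0.839]]
ft_force: [-4.6, 0.5, 3.6]
grip_width: 0.0191
```

The axial force is about 5.3 N raw, the same as stroke one. I'll draw up and make the third stroke.

Call:
move_arm(
  series=[
    [255, [-0.32, 0.08, 0.5], [0, 0, 0]],
    [255, [-0.32, 0.08, 0.5], [0, 0, 0]],
    [255, [-0.32, 0.08, 0.5], [0, 0, 0]],
    [255, [-0.32, 0.08, 0.5], [0, 0, 0]],
    [255, [-0.32, 0.08, 0.5], [0, 0, 0]],
    [255, [-0.32, 0.08, 0.5], [0, 0, 0]],
    [255, [-0.32, 0.08, 0.5], [0, 0, 0]],
    [255, [-0.32, 0.08, 0.5], [0, 0, 0]],
    [255, [-0.32, 0.08, 0.5], [0, 0, 0]],
    [255, [-0.32, 0.08, 0.5], [0, 0, 0]],
  ],
)

```text
time_s: 15.08
position: [0.4711, 0.1614, 0.2683]
tool_rot: [[0.19, 0.828, 0.528], [0.981, -0.142, -0.13], [-0.033, 0.543, -0.839]]
ft_force: [-0.1, -0.3, -1.5]
grip_width: 0.0197
```

Call:
move_arm(
  series=[
    [255, [-0.32, 0.08, 0.5], [0, 0, 0]],
    [255, [0, 0, 0], [0, 0, 0]],
    [255, [0, 0, 0], [0, 0, 0]],
    [255, [0, 0, 0], [0, 0, 0]],
  ],
)

```text
time_s: 15.42
position: [0.4682, 0.1621, 0.2725]
tool_rot: [[0.19, 0.828, 0.528], [0.981, -0.142, -0.13], [-0.033, 0.543, -0.839]]
ft_force: [0.5, -0.0, -1.6]
grip_width: 0.0191
```

```bash
python3 look.py e7 245 140 70 100 6 230 210 55 60 7
```

```text
15.5167 [0.4683 0.162  0.2724] [ 12.2229   6.316   98.1178 -19.097   47.0126  32.1442] [ 0.4455  0.0985 -2.1474] [ 0.1414  0.3586 -0.0093] 0.019009425752598254 
 [[ 0.1899  0.828   0.5276]
 [ 0.9812 -0.1418 -0.1306]
 [-0.0333  0.5425 -0.8394]]
```

View pics/e7.png

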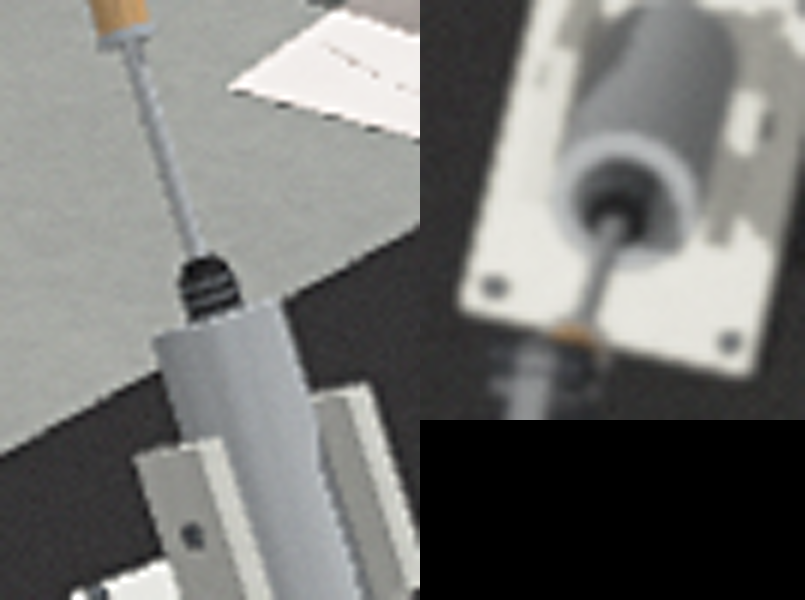

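The head shows again, and the brush has not slipped in the grip. Third stroke.

Call:
move_arm(
  series=[
    [255, [0.32, -0.08, -0.5], [0, 0, 0]],
    [255, [0.32, -0.08, -0.5], [0, 0, 0]],
    [255, [0.32, -0.08, -0.5], [0, 0, 0]],
    [255, [0.32, -0.08, -0.5], [0, 0, 0]],
    [255, [0.32, -0.08, -0.5], [0, 0, 0]],
    [255, [0.32, -0.08, -0.5], [0, 0, 0]],
    [255, [0.32, -0.08, -0.5], [0, 0, 0]],
    [255, [0.32, -0.08, -0.5], [0, 0, 0]],
    [255, [0.32, -0.08, -0.5], [0, 0, 0]],
    [255, [0.16, -0.04, -0.25], [0, 0, 0]],
  ],
)

```text
time_s: 16.35
position: [0.4989, 0.1544, 0.2244]
tool_rot: [[0.19, 0.828, 0.528], [0.981, -0.142, -0.131], [-0.033, 0.542, -0.839]]
ft_force: [-1.8, -0.2, 1.9]
grip_width: 0.0193
```

Call:
move_arm(
  series=[
    [255, [0.16, -0.04, -0.25], [0, 0, 0]],
    [255, [0.16, -0.04, -0.25], [0, 0, 0]],
    [255, [0.16, -0.04, -0.25], [0, 0, 0]],
    [255, [0, 0, 0], [0, 0, 0]],
    [255, [0, 0, 0], [0, 0, 0]],
  ],
)

```text
time_s: 16.77
position: [0.5033, 0.1533, 0.2178]
tool_rot: [[0.19, 0.828, 0.528], [0.981, -0.142, -0.13], [-0.033, 0.543, -0.839]]
ft_force: [-4.6, 1.9, 2.9]
grip_width: 0.0193
```

Call:
move_arm(
  series=[
    [255, [0, 0, 0], [0, 0, 0]],
  ],
)

```text
time_s: 16.85
position: [0.5033, 0.1534, 0.2179]
tool_rot: [[0.19, 0.828, 0.528], [0.981, -0.142, -0.13], [-0.033, 0.543, -0.839]]
ft_force: [-3.9, -0.2, 2.5]
grip_width: 0.0195
```

Call:
move_arm(
  series=[
    [255, [0, 0, 0], [0, 0, 0]],
  ],
)

```text
time_s: 16.93
position: [0.5033, 0.1534, 0.2179]
tool_rot: [[0.19, 0.828, 0.528], [0.981, -0.142, -0.13], [-0.033, 0.543, -0.839]]
ft_force: [-3.7, 1.5, 3.1]
grip_width: 0.0191
```

Call:
move_arm(
  series=[
    [255, [0, 0, 0], [0, 0, 0]],
  ],
)

```text
time_s: 17.02
position: [0.5033, 0.1533, 0.2178]
tool_rot: [[0.19, 0.828, 0.528], [0.981, -0.142, -0.13], [-0.033, 0.543, -0.839]]
ft_force: [-4.6, 1.5, 2.6]
grip_width: 0.0192
```

Call:
move_arm(
  series=[
    [255, [0.08, -0.02, -0.13], [0, 0, 0]],
    [255, [0, 0, 0], [0, 0, 0]],
    [255, [0, 0, 0], [0, 0, 0]],
    [255, [-0.4, 0.1, 0.63], [0, 0, 0]],
    [255, [-0.53, 0.13, 0.84], [0, 0, 0]],
    [255, [-0.53, 0.13, 0.84], [0, 0, 0]],
    [255, [-0.53, 0.13, 0.84], [0, 0, 0]],
    [255, [-0.53, 0.13, 0.84], [0, 0, 0]],
    [255, [-0.53, 0.13, 0.84], [0, 0, 0]],
    [255, [-0.53, 0.13, 0.84], [0, 0, 0]],
  ],
)

```text
time_s: 17.85
position: [0.4679, 0.1621, 0.2742]
tool_rot: [[0.19, 0.827, 0.529], [0.981, -0.142, -0.13], [-0.033, 0.543, -0.839]]
ft_force: [0.2, -0.4, -1.2]
grip_width: 0.0192
```

Call:
move_arm(
  series=[
    [255, [-0.53, 0.13, 0.84], [0, 0, 0]],
    [255, [-0.53, 0.13, 0.84], [0, 0, 0]],
    [255, [-0.53, 0.13, 0.84], [0, 0, 0]],
    [255, [-0.53, 0.13, 0.84], [0, 0, 0]],
    [255, [-0.53, 0.13, 0.84], [0, 0, 0]],
    [255, [-0.53, 0.13, 0.84], [0, 0, 0]],
    [255, [-0.53, 0.13, 0.84], [0, 0, 0]],
    [255, [0, 0, 1.5], [0, 0, 0]],
    [255, [0, 0, 1.5], [0, 0, 0]],
    [255, [0, 0, 0], [0, 0, 0]],
  ],
)

```text
time_s: 18.68
position: [0.4317, 0.1713, 0.3653]
tool_rot: [[0.19, 0.825, 0.533], [0.981, -0.142, -0.129], [-0.031, 0.547, -0.836]]
ft_force: [-0.4, 0.7, -0.9]
grip_width: 0.0194
```

```bash
python3 look.py e8 225 100 110 150 4 215 190 90 90 4
```

```text
18.7833 [0.4311 0.171  0.3619] [ 15.0121  -0.7213  90.393  -17.3303  61.848   29.7347] [-0.2119  0.143  -1.4738] [ 0.1042  0.4188 -0.0149] 0.019244964187260013 
 [[ 0.1898  0.8275  0.5284]
 [ 0.9813 -0.1419 -0.1302]
 [-0.0328  0.5432 -0.839 ]]
```

View pics/e8.png

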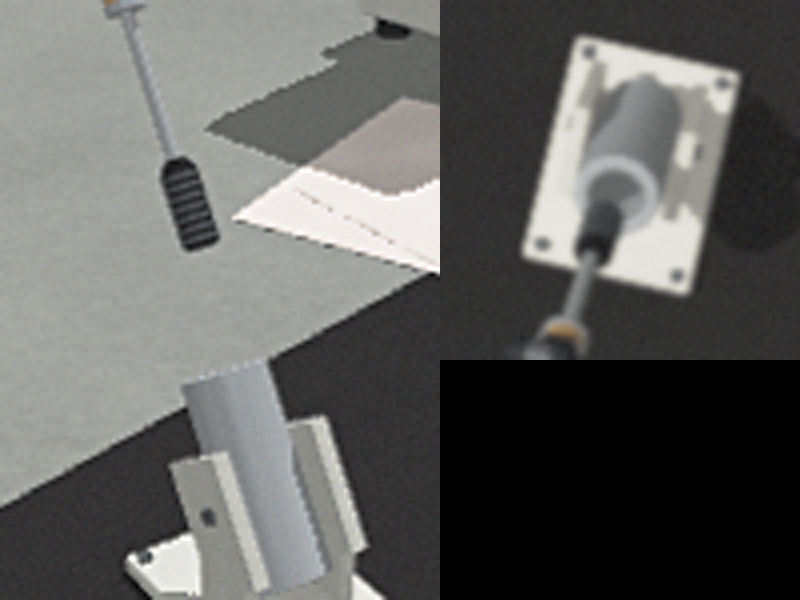

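Call:
move_arm(
  series=[
    [255, [1.45, -2.92, 0], [0, 0, 0]],
    [255, [1.45, -2.92, 0], [0, 0, 0]],
    [255, [1.45, -2.92, 0], [0.79, 3.2, 0]],
    [255, [1.45, -2.92, 0], [0.79, 3.2, 0]],
    [255, [1.45, -2.92, 0], [0.79, 3.2, 0]],
    [255, [1.45, -2.92, 0], [0.79, 3.2, 0]],
    [255, [1.45, -2.92, 0], [0.79, 3.2, 0]],
    [255, [1.45, -2.92, 0], [0.79, 3.2, 0]],
    [255, [1.45, -2.92, 0], [0.79, 3.2, 0]],
    [255, [1.45, -2.92, 0], [0.79, 3.2, 0]],
  ],
)

```text
time_s: 19.62
position: [0.5765, -0.1227, 0.3606]
tool_rot: [[0.181, 0.978, 0.107], [0.983, -0.18, -0.026], [-0.006, 0.11, -0.994]]
ft_force: [0.7, 0.5, -0.1]
grip_width: 0.0192
```

Call:
move_arm(
  series=[
    [255, [1.45, -2.92, 0], [0.79, 3.2, 0]],
    [255, [1.5, -2.9, 0], [0.79, 3.2, 0]],
    [255, [0, 0, 0], [0, 0, 0]],
    [255, [0, 0, 0], [0, 0, 0]],
    [255, [0, 0, 0], [0, 0, 0]],
  ],
)

```text
time_s: 20.03
position: [0.6058, -0.179, 0.3607]
tool_rot: [[0.181, 0.984, -0.002], [0.984, -0.181, 0.001], [0.001, -0.002, -1.0]]
ft_force: [-0.2, 0.4, -0.8]
grip_width: 0.0196
```

```bash
python3 look.py f1 130 170 90 150 4 350 160 90 100 4
```

```text
20.1333 [ 0.6054 -0.1781  0.3624] [-27.1293  28.251   44.9601   0.0056 106.7476 -16.7888] [ 0.1117 -0.6098 -0.7296] [-0.0272  0.0073 -0.0169] 0.01952116495886449 
 [[ 0.1795  0.9838  0.0007]
 [ 0.9838 -0.1795 -0.0002]
 [-0.0001  0.0007 -1.    ]]
```

View pics/f1.png

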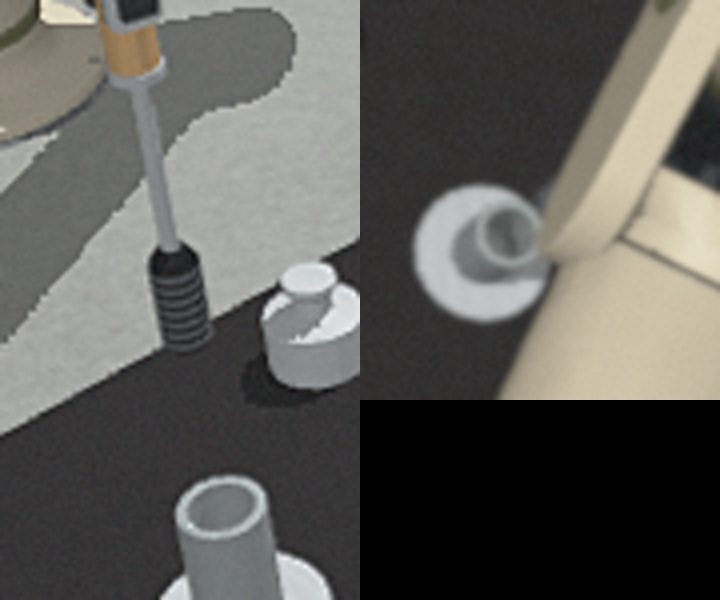

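Call:
move_arm(
  series=[
    [255, [0.05, -0.1, -1], [0, 0, 0]],
    [255, [0, 0, -1.5], [0, 0, 0]],
    [255, [0, 0, -1.5], [0, 0, 0]],
    [255, [0, 0, -1.5], [0, 0, 0]],
    [255, [0, 0, -1.5], [0, 0, 0]],
    [255, [0, 0, -1.5], [0, 0, 0]],
    [255, [0, 0, -0.8], [0, 0, 0]],
    [255, [0, 0, 0], [0, 0, 0]],
    [255, [0, 0, 0], [0, 0, 0]],
  ],
)

```text
time_s: 20.88
position: [0.6062, -0.1797, 0.2699]
tool_rot: [[0.18, 0.984, 0.001], [0.984, -0.18, -0.0], [-0.0, 0.001, -1.0]]
ft_force: [-0.3, -0.1, -0.9]
grip_width: 0.0193
```

```bash
python3 look.py f2 150 230 80 100 6 365 190 40 60 7
```

```text
20.9833 [ 0.6065 -0.1801  0.2704] [-27.2357  29.5816  57.2302  -0.0015  93.0534 -16.8653] [ 0.2375  0.3244 -1.0325] [0.0175 0.0067 0.0175] 0.019572797794548243 
 [[ 0.18    0.9837  0.0021]
 [ 0.9837 -0.18   -0.0011]
 [-0.0007  0.0022 -1.    ]]
```

View pics/f2.png

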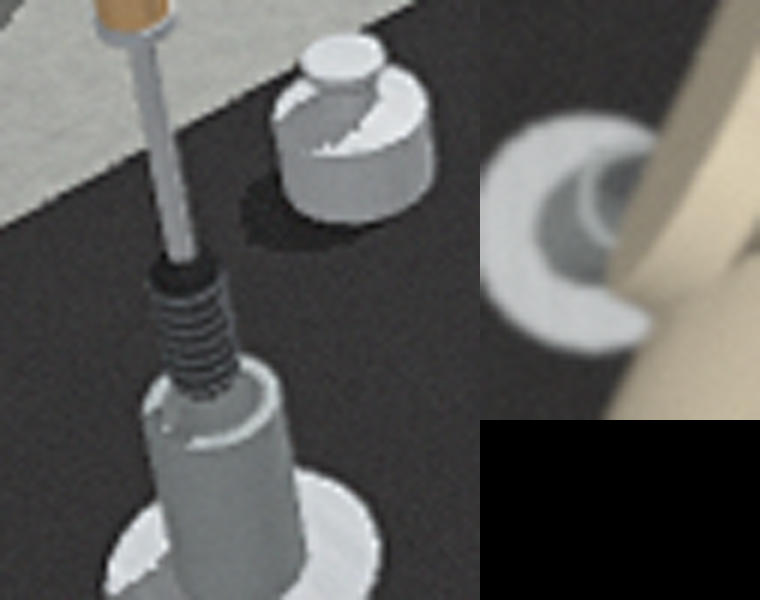

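Call:
move_arm(
  series=[
    [255, [-0.2, 0.2, 0], [0, 0, 0]],
    [255, [0, 0, -0.5], [0, 0, 0]],
    [255, [0, 0, -0.5], [0, 0, 0]],
    [255, [0, 0, -0.5], [0, 0, 0]],
    [255, [0, 0, -0.5], [0, 0, 0]],
    [255, [0, 0, -0.5], [0, 0, 0]],
    [255, [0, 0, 0], [0, 0, 0]],
    [255, [0, 0, 0], [0, 0, 0]],
  ],
)

```text
time_s: 21.65
position: [0.6043, -0.1782, 0.2435]
tool_rot: [[0.18, 0.984, -0.001], [0.984, -0.18, 0.0], [0.0, -0.001, -1.0]]
ft_force: [-0.1, 0.4, -1.2]
grip_width: 0.0196
```

```bash
python3 look.py f3 150 230 80 100 6 365 190 40 60 7
```

```text
21.75 [ 0.6045 -0.1783  0.2442] [-27.1776  30.113   60.55     0.0006  89.3085 -16.7878] [-0.1185 -0.3057 -0.8262] [-0.0189  0.006   0.0122] 0.019495770789139822 
 [[ 0.1803  0.9836  0.0004]
 [ 0.9836 -0.1803 -0.0002]
 [-0.0001  0.0005 -1.    ]]
```

View pics/f3.png

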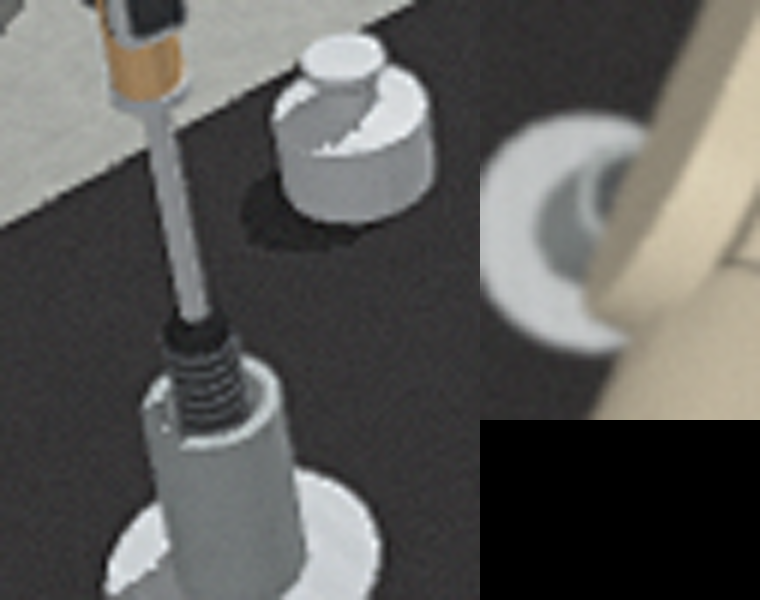

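Call:
move_arm(
  series=[
    [255, [0, 0, -0.6], [0, 0, 0]],
    [255, [0, 0, -0.6], [0, 0, 0]],
    [255, [0, 0, -0.6], [0, 0, 0]],
    [255, [0, 0, 0], [0, 0, 0]],
  ],
)

```text
time_s: 22.08
position: [0.6039, -0.178, 0.2241]
tool_rot: [[0.18, 0.984, -0.003], [0.984, -0.18, 0.001], [0.001, -0.003, -1.0]]
ft_force: [0.0, 0.4, -1.3]
grip_width: 0.0192
```

Call:
move_arm(
  series=[
    [255, [0, 0, -0.6], [0, 0, 0]],
    [255, [0, 0, -0.6], [0, 0, 0]],
    [255, [0, 0, -0.6], [0, 0, 0]],
    [255, [0, 0, -0.6], [0, 0, 0]],
    [255, [0, 0, -0.6], [0, 0, 0]],
    [255, [0, 0, -0.4], [0, 0, 0]],
    [255, [0, 0, 0], [0, 0, 0]],
    [255, [0, 0, 0], [0, 0, 0]],
  ],
)

```text
time_s: 22.75
position: [0.6044, -0.1782, 0.1918]
tool_rot: [[0.18, 0.984, -0.0], [0.984, -0.18, 0.0], [0.0, -0.0, -1.0]]
ft_force: [-0.2, -0.1, -0.2]
grip_width: 0.0192
```

Call:
move_arm(
  series=[
    [255, [0, 0, -0.2], [0, 0, 0]],
    [255, [0, 0, 0], [0, 0, 0]],
    [255, [0, 0, 0], [0, 0, 0]],
  ],
)

```text
time_s: 23.0
position: [0.6044, -0.1782, 0.1901]
tool_rot: [[0.18, 0.984, 0.0], [0.984, -0.18, -0.0], [-0.0, 0.0, -1.0]]
ft_force: [-0.1, -0.0, -1.2]
grip_width: 0.0193
```

```bash
python3 look.py f4 150 230 80 100 6 365 190 40 60 7
```

```text
23.1 [ 0.6044 -0.1782  0.1901] [-27.1752  32.183   65.8595   0.0016  81.9378 -16.789 ] [-0.2798  0.462  -1.4124] [0.0147 0.0244 0.0424] 0.018992192341361975 
 [[ 0.1803  0.9836  0.0003]
 [ 0.9836 -0.1803 -0.0001]
 [-0.0001  0.0003 -1.    ]]
```

View pics/f4.png

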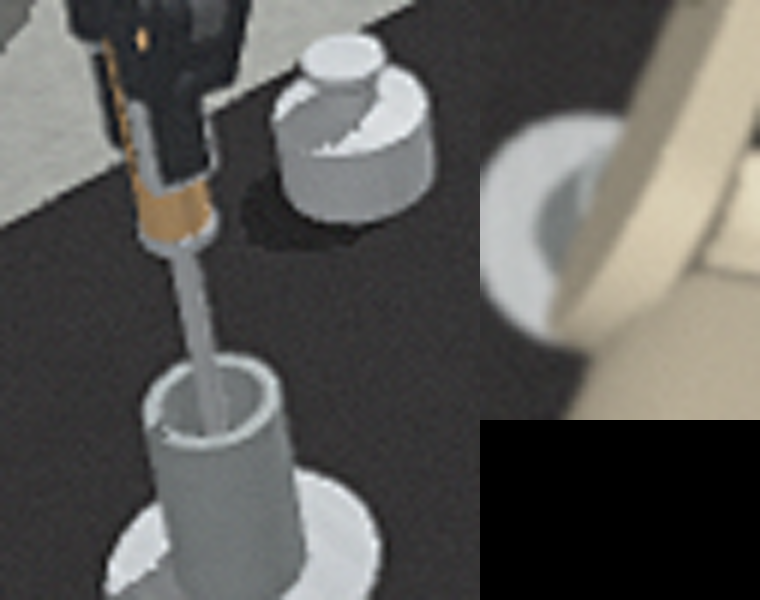

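Call:
move_arm(
  series=[
    [255, [0, 0, -0.15], [0, 0, 0]],
    [255, [0, 0, 0], [0, 0, 0]],
    [255, [0, 0, 0], [0, 0, 0]],
  ],
)

```text
time_s: 23.35
position: [0.6043, -0.1782, 0.1883]
tool_rot: [[0.18, 0.984, -0.0], [0.984, -0.18, 0.0], [0.0, -0.0, -1.0]]
ft_force: [-0.6, -0.5, -0.3]
grip_width: 0.0191
```

Call:
move_arm(
  series=[
    [255, [0, 0, -0.1], [0, 0, 0]],
    [255, [0, 0, 0], [0, 0, 0]],
    [255, [0, 0, 0], [0, 0, 0]],
  ],
)

```text
time_s: 23.6
position: [0.6043, -0.1782, 0.1874]
tool_rot: [[0.18, 0.984, -0.0], [0.984, -0.18, 0.0], [-0.0, -0.0, -1.0]]
ft_force: [-0.2, -0.1, -1.6]
grip_width: 0.0193
```

Call:
move_arm(
  series=[
    [255, [0, 0, -0.06], [0, 0, 0]],
    [255, [0, 0, 0], [0, 0, 0]],
    [255, [0, 0, 0], [0, 0, 0]],
  ],
)

```text
time_s: 23.85
position: [0.6044, -0.1782, 0.1868]
tool_rot: [[0.18, 0.984, 0.0], [0.984, -0.18, -0.0], [-0.0, 0.0, -1.0]]
ft_force: [0.4, -0.3, -1.5]
grip_width: 0.0192
```

Call:
move_arm(
  series=[
    [255, [0, 0, -0.06], [0, 0, 0]],
    [255, [0, 0, 0], [0, 0, 0]],
    [255, [0, 0, 0], [0, 0, 0]],
  ],
)

```text
time_s: 24.1
position: [0.6045, -0.1783, 0.1867]
tool_rot: [[0.18, 0.984, 0.001], [0.984, -0.18, -0.0], [-0.0, 0.001, -1.0]]
ft_force: [-0.5, 0.2, 4.1]
grip_width: 0.0193
```

Call:
move_arm(
  series=[
    [255, [0, 0, -0.06], [0, 0, 0]],
    [255, [0, 0, 0], [0, 0, 0]],
    [255, [0, 0, 0], [0, 0, 0]],
  ],
)

```text
time_s: 24.35
position: [0.6046, -0.1783, 0.1867]
tool_rot: [[0.18, 0.984, 0.001], [0.984, -0.18, -0.001], [-0.001, 0.002, -1.0]]
ft_force: [-1.0, 0.5, 7.4]
grip_width: 0.0189
```

Call:
move_arm(
  series=[
    [255, [0, 0, 0.08], [0, 0, 0]],
    [190, [0, 0, 0], [0, 0, 0]],
    [180, [0, 0, 0], [0, 0, 0]],
    [165, [0, 0, 0], [0, 0, 0]],
    [140, [0, 0, 0], [0, 0, 0]],
    [100, [0, 0, 0], [0, 0, 0]],
    [50, [0, 0, 0], [0, 0, 0]],
    [0, [0, 0, 0], [0, 0, 0]],
    [0, [0, 0, 0], [0, 0, 0]],
    [0, [0, 0, 0], [0, 0, 0]],
  ],
)

```text
time_s: 25.18
position: [0.6044, -0.1782, 0.1864]
tool_rot: [[0.18, 0.984, 0.0], [0.984, -0.18, 0.0], [0.0, -0.0, -1.0]]
ft_force: [0.9, -0.1, -0.4]
grip_width: 0.0853
```

```bash
python3 look.py f5 150 200 80 120 5 365 190 40 60 7
```

```text
25.2833 [ 0.6044 -0.1782  0.1864] [-27.1738  32.3505  66.1827  -0.0034  81.4681 -16.7856] [-0.2134  0.727  -0.2994] [ 0.0668 -0.0281 -0.0019] 0.08534196288201316 
 [[ 0.1803  0.9836 -0.    ]
 [ 0.9836 -0.1803 -0.    ]
 [-0.     -0.     -1.    ]]
```

View pics/f5.png

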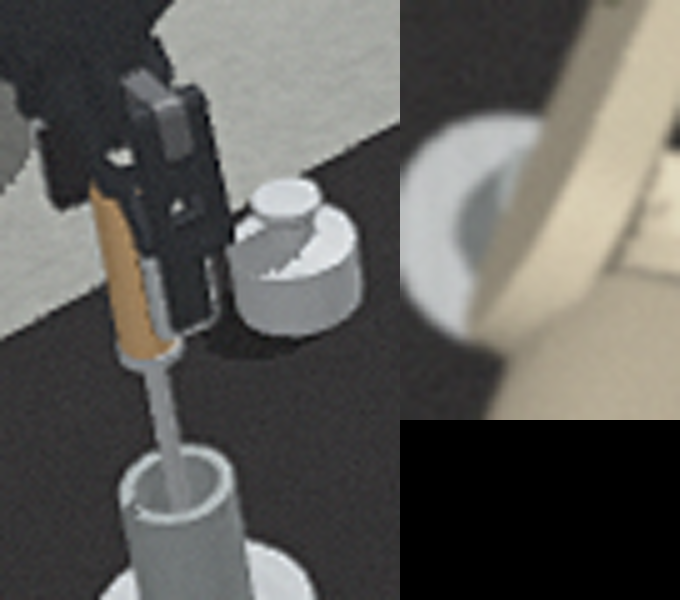

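The brush stands free in the holder. I'll go straight up, then step aside towards the robot to see it.

Call:
move_arm(
  series=[
    [0, [0, 0, 0.8], [0, 0, 0]],
    [0, [0, 0, 1.5], [0, 0, 0]],
    [0, [0, 0, 2], [0, 0, 0]],
    [0, [0, 0, 2], [0, 0, 0]],
    [0, [0, 0, 2], [0, 0, 0]],
    [0, [0, 0, 2], [0, 0, 0]],
    [0, [-2, 1, 1], [0, 0, 0]],
    [0, [-3, 2, 0], [0, 0, 0]],
    [0, [-3, 3, 0], [0, 0, 0]],
    [0, [-3, 3, 0], [0, 0, 0]],
  ],
)

```text
time_s: 26.12
position: [0.494, -0.0886, 0.2998]
tool_rot: [[0.181, 0.983, 0.001], [0.983, -0.181, -0.0], [-0.0, 0.001, -1.0]]
ft_force: [0.8, 0.0, 0.7]
grip_width: 0.0853
```

Call:
move_arm(
  series=[
    [0, [-2, 3, 0], [0, 0, 0]],
    [0, [-1, 3, 0], [0, 0, 0]],
    [0, [0, 0, 0], [0, 0, 0]],
    [0, [0, 0, 0], [0, 0, 0]],
    [0, [0, 0, 0], [0, 0, 0]],
  ],
)

```text
time_s: 26.53
position: [0.4658, -0.0296, 0.2999]
tool_rot: [[0.18, 0.984, 0.001], [0.984, -0.18, -0.001], [-0.0, 0.001, -1.0]]
ft_force: [-0.2, -0.8, -0.0]
grip_width: 0.0851
```

```bash
python3 look.py g1 150 225 70 120 5 355 190 65 60 6; python3 - <<'E'
import cv2,numpy as np
for n in("scene","top"):
    a=cv2.imread(f"pics/{n}0.png");b=cv2.imread(f"pics/g1_{n}.png")
    d=cv2.absdiff(a,b).max(2)
    for k,(x,y,w,h) in ({"weight":(195,232,28,36),"jar":(280,282,36,50),"calc":(338,185,56,30)} if n=="scene" else {"weight":(310,262,28,28),"jar":(308,148,30,32),"calc":(128,202,42,56)}).items(): print(n,k,d[y:y+h,x:x+w].mean())
E
```

```text
26.6333 [ 0.466  -0.0301  0.2994] [-18.2661  11.2209  80.5863  -0.0072  88.1879  -7.8256] [-0.2096  0.2145 -0.2681] [ 0.008  -0.0037  0.0045] 0.08551599450499422 
 [[ 0.1812  0.9834  0.    ]
 [ 0.9834 -0.1812 -0.0001]
 [-0.0001  0.0001 -1.    ]]
scene weight 3.8273809523809526
scene jar 3.5972222222222223
scene calc 3.5970238095238094
top weight 54.11862244897959
top jar 2.1239583333333334
top calc 2.5935374149659864
```

View pics/g1.png

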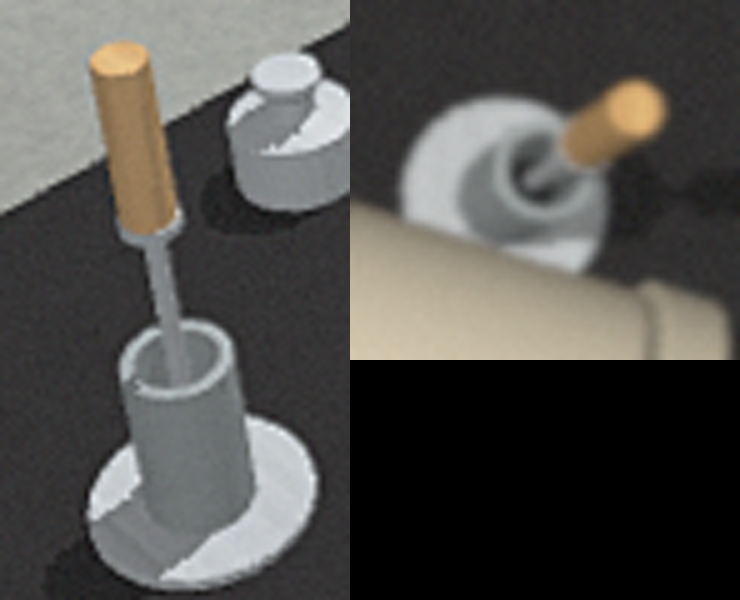

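View pics/g1_scene.png

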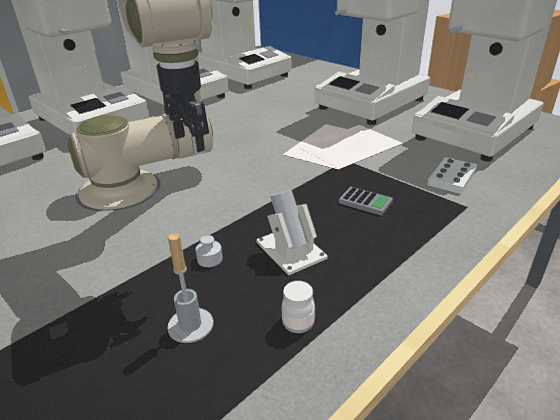

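The brush stands in the holder as it did at the start, with the handle top at about (174,237) in the scene view. The bystanders are unmoved; the large difference at the weight in the top view is the arm covering it, and the scene view shows it unchanged. Handing in.

```bash
python3 -c "
from rig import env
env.close_job()"
```

```text
the job is handed in; nothing more can be done
```

I scrubbed the bore with three strokes, stood the brush back in its holder and handed the job in at about 27 s of the 67 s allowed; no verdict is reported.

- **Strokes:** The die began to give with the tip about 86 mm below the mouth. Each stroke pressed it in an estimated 5–8 mm, going by an axial force of about 5.3–5.9 N net of baseline and by how far the tool travelled past contact. I pushed the third stroke about 1.5 mm further to be sure of it. Pictures between strokes showed about 25 mm of the bristle head above the mouth.
- **Brush at the end:** It was lowered onto the holder's floor until I felt contact, at the same tool height as when I took hold of it. It was then released and stands upright in both views. The gripper is clear of everything.
- **Bystanders:** The jar and calculator look unmoved in both views. The weight does too in the scene view, but in the last top view the arm covered it, so it is confirmed from one view only.
- **Disagreement in the measurements:** Heights triangulated from the cameras came out 3–5 mm low against the given sizes. I corrected for that by checking the held brush in the images before putting it into the bore.

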